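Feed one heat sink forward and refill the gravity chute

TASK

Lift the chute's gate so that the waiting heat sink slides down to the end stop, and let the gate fully down again behind it. Then put the loose heat sink from the bench into the open upper end of the chute, the way round that runs (its bright mounting foot towards the side with the keeper lip), so that it slides down by itself and waits against the closed gate. Leave the tools and the bottle where they are.

Things in the scene. Friction and masses are not known exactly. Their poses are not given: they have to be found in the camera images.
- trough: Chute's fixed trough, aluminium with slippery white plastic floor, sloping 20 degrees. Origin on the floor at the gate, on the line the middle of a heat sink's block runs along; axes x across, y up the slope along the floor, z square off the floor. Floor is 75 mm above the bench at y=0, about 162 mm at the top end (y=255 mm). Rubber face of the end stop at y=-114 mm.
- loading_spot (a point): On the trough floor at trough x=0, y=195 mm, axes as the trough: middle of the open loading end (y=128 to 255 mm; two side rails 9 mm high, inner faces 58 mm apart at y=128 mm, flaring to 70 mm at the top; x=0 lies 7 mm off their middle). A heat sink set down flat here, foot to -x, length along y, slides off down the slope when let go.
- lip_mouth (a point): Mouth of the covered run, on the trough floor at y=128 mm. Below it (to y=-118 mm) the wall's inner face is at trough x=-36 mm, with a keeper lip from it to x=-25 mm, 7 to 10 mm off the floor, and a plain 9 mm rail's inner face at x=+22 mm. A heat sink cannot go in from above: its foot must slide under the lip; the wrong way round it jams here. Axes as the trough.
- gate (a joint): Lift gate, an upright yellow blade in two slotted posts across the trough at its y=0. Value in m: 0 fully down (blocks the trough), 0.062 fully lifted, straight up; a heat sink passes below from about 0.04. It weighs 0.15 kg and falls shut by its own weight when let go.
- gate_handle (a point): Centre of the gate's black handle block, 44 mm across the trough (x), 14 mm thick along it (y), 26 mm high; rises with the gate. Axes: x level across the trough, y level along it uphill, z up. The two guide posts stand about 41 mm to either side in x, tops 16 mm below this point with the gate down.
- sink_front: Heat sink waiting in the chute against the gate: black finned block 40 (x) x 100 (y) x 48 (z) mm, a bright aluminium foot 14 mm wide, 4 mm thick along the bottom of its -x long side; 0.2 kg. Origin: centre of the block's underside, foot not counted. Its axes lie along the trough's. With the gate up it slides to the end stop, origin then at trough y=-64 mm.
- sink_next: Loose heat sink lying on its underside on the bench, right front, any yaw; shape, size, foot (-x side) and origin as the other. Grip it across its 40 mm width, high on the block (about 34 mm above its underside, so that the fingertips clear the chute's rails). Waiting at the closed gate its origin is at about y=71 mm, x=0, z=0 of the trough, axes along the trough's.
- cleaner: Plastic dropper bottle with red cap, 55 mm wide, 122 mm high, standing at the left; a bystander, origin under its centre.
- driver: Small screwdriver with a red handle, 178 mm long, lying at the left front; a bystander, origin under its centre.
- cutters: Flush cutters with blue and black grips, 170 x 55 mm, lying in front of the chute; a bystander, origin under its centre.
Things that resemble listed ones, but are neither listed nor needed, are in the scene too. What is shaped like the sink_front but turquoise is not meant.

How it is judged:
On the way, in this order (a step that is already met when the one before it is completed fails the run):
1. the gate is lifted (value of joint gate above 0.03 m), for 0.05 s.
2. the first heat sink lies at the end stop with the gate fully down behind it, the next one not yet in the chute (y of sink_front in the frame of trough below -0.058 m and distance between sink_front and trough below 0.075 m and value of joint gate below 0.004 m and distance between sink_next and loading_spot above 0.15 m), for 0.2 s.
3. the loose heat sink lies in the covered run, its foot under the lip, against the gate (y of sink_next in the frame of trough between 0.06 and 0.082 m and z of sink_next in the frame of trough below 0.004 m and value of joint gate below 0.004 m), for 0.2 s.
At the end, for the whole second after the job is handed in: First heat sink at rest at the end stop (origin past trough y -58 mm), gate down within 4 mm, second heat sink at rest on the trough floor (z within 4 mm) against the gate: origin at trough y 60 to 82 mm, x within 6 mm, in line within 0.08 rad (all of step 3 and y of sink_front in the frame of trough below -0.058 m and distance between sink_front and trough below 0.075 m and x of sink_next in the frame of trough between -0.006 and 0.006 m and z of sink_next in the frame of trough above -0.004 m and angle between the y axis of sink_next and the y axis of trough, either way round below 0.08 rad and linear speed of each of sink_next, sink_front below 0.02 m/s); the robot touches nothing.
It fails at once if the bottle, screwdriver or cutters are pushed more than 40 mm (distance of any of cleaner, driver, cutters from where it was at the start of the episode above 0.04 m).
It fails at once if the bottle is tipped over (angle between cleaner's own z axis and vertical above 0.6 rad).
It also fails if it takes over 48 s, if anything falls off the work surface, if the arm or the gripper's body presses on something with over 40 N, if the wrist force passes 120 N, or if a joint passes its speed limit or range.

ROBOT

A 6-joint arm with a two-finger parallel gripper is mounted at the origin on a cart in front of the work surface, level with it; the furniture and walls round the work are solid. World frame = base frame: x ahead of the robot, y to its left, z up, the work surface at z = 0. Lengths are in m, angles in rad, forces in N, time in s.
With the tool pointing down it reaches from about 0.4 to 0.825 m from the base axis. Payload 7 kg.
Tool frame: the origin (TCP) lies at the very end of the fingers, on their centre line; the grasp point (between the pads) lies 19 mm behind it (manip.grip_depth is the distance from the TCP to the grasp point, in m); z points along the fingers, y is the direction in which the jaws open and shut (so a half turn about z gives the same grasp; the last joint's range is limited). The gripper opens to 85 mm and grips with 20 to 120 N. Pads are 22 mm wide; open, the fingers measure 114 mm over their backs; the gripper's body (76 mm by 85 mm) begins 54 mm behind the grasp point. The pads swing forward as they close: fully open they stand 13 mm farther back than shut.
Start: joints at [-0.969, 0.359, 0.012, 0, -1.224, -0.288], TCP at [0.208, -0.642, 0.231] pointing down, gripper open.
Joint ranges: [-3.07, 3.07], [-1.43, 2.12], [-1.02, 1.25], [-3.03, 1.67], [-3.05, -0], [-3.03, 3.03]. Speed limits (rad/s): [2.39, 2.39, 3.01, 3.14, 3.14, 3.14].

INTERFACE

Orientations are given as a rotation vector (axis times angle).
In Python, from station import get_state, grab_frame, job, manip gives the robot as it stands. The module is installed in compiled form; this text tells all that it offers.
- The arm moves only by the tool arm_command, never from a script. Its argument "series" is a list of rows, each a list of 3 entries, a list of its own where there are three numbers: the gripper command: -1 is shut, 1 is fully open, values between are in proportion, then the shift along the world's x, y, z in mm, then the turn, a rotation vector about the world's x, y, z in degrees. In form: [[grip, [dx, dy, dz], [ax, ay, az]], ...]. A call has 1 to 20 rows; each row shifts and turns the commanded pose from where the row before left it; what a row does not reach is not made up. A row lasts 1/12 s, in which the tool goes at most 41.7 mm and 7.16 degrees, less where a joint would pass 70% of its speed; a pose out of reach is approached as far as the arm can. A call is refused whole if a number of a shift passes 41.7 or a number of a turn 7.16, either way. A call with a gripper value outside its range is refused whole. The fingers move at their own pace and stop on an object; "squeeze" is the grip in N (left out, the last holds). Time passes only in rows, so rows that do not move let the fingers close. It gives the time, the measured TCP pose, the force and the opening at its end, in the units of the state.
- get_state(): the state, without advancing time (a new reading comes with each control period).
- grab_frame(name): name is "scene" or "top" or "wrist"; returns a dict with "img" (400x640x3 uint8, blue, green, red), "vertical_fov" (degrees; the focal length in pixels is half the picture's height over the tangent of half this angle, whatever the lens; pixels are square), "cx", "cy" (the principal point, pixels), "R" (3x3) and "t" (3): a world point X has camera coordinates R X + t; the wrist camera has in their place "T_tool_cam" (4x4, takes a point from camera to tool coordinates, whose origin is the TCP and whose axes are the flange's). Camera axes: x right, y down, z forward; pixel columns grow to the right and rows downward; lengths in m; the calibration is good to about 2 mm. The wrist camera is an equidistant fisheye: a pixel r from the principal point sees the ray r / f radians off the axis. A picture is of the moment at which its call begins: read the wrist's pose just before it. There is no depth.
- job.finish_job(): hands the job in, once; it reports no verdict.
The state is a dict: "time": time; "joint_pos": joint angles; "qd": joint speeds; "tau": joint torques, N m; "eef_pos": TCP position; "orientation": TCP orientation; "ft_force": force on the tool from outside, world axes, zero at the start; "moment": the same for the moment, N m; "gripper_width": finger opening in m.
Only numpy, scipy, OpenCV 4.12 (cv2) and the standard library are available. Lean on these libraries where they do the work, as an engineer would, in place of code of your own. Each camera call takes 0.05 s, during which the arm holds its last target.

## Working session

There is one attempt and no reset: what is moved stays moved. The work goes in short steps, Python scripts to look and compute and a tool call to move; the robot and the scene stay as the last step left them, time stands still between calls to the robot, and variables do not carry over. Pictures are saved under pics/ and viewed, and the job is handed in when it is done.

Besides the shell and the picture viewer there is one more tool, called after "Call:" as a command line: name --argument value ..., lists and objects as JSON in quotes. arm_command: Moves the arm, as the interface text tells. Its arguments: {"type":"object","properties":{"series":{"type":"array","items":{"type":"array"}},"squeeze":{"type":"number"}},"required":["series"]}

```bash
mkdir -p pics; cat > h.py <<'E'
import numpy as np, cv2
from scipy.spatial.transform import Rotation as Ro
from station import get_state, grab_frame, job, manip
def shot(n,f):
    s=get_state(); d=grab_frame(n); cv2.imwrite('pics/'+f+'.png',d['img'])
    np.savez('pics/'+f+'.npz',eef=s['eef_pos'],rot=s['orientation'],**{k:v for k,v in d.items()})
    return d
def load(f): return dict(np.load('pics/'+f+'.npz'))
def focal(d): return 200/np.tan(np.radians(float(d['vertical_fov']))/2)
def ray(d,u,v):
    f=focal(d);a=np.array([u-float(d['cx']),v-float(d['cy'])])
    if 'R' in d:
        c=np.array([a[0]/f,a[1]/f,1]); R=d['R'];o=-R.T@d['t'];w=R.T@c
    else:
        r=np.hypot(*a);th=r/f; c=np.array([*(a/max(r,1e-9)*np.sin(th)),np.cos(th)])
        T=d['T_tool_cam'];Rw=Ro.from_rotvec(d['rot']).as_matrix()
        o=d['eef']+Rw@T[:3,3]; w=Rw@T[:3,:3]@c
    return o,w/np.linalg.norm(w)
def onz(d,u,v,z):
    o,w=ray(d,u,v); return o+w*(z-o[2])/w[2]
def tri(*L):
    A=np.zeros((3,3));b=np.zeros(3)
    for d,u,v in L:
        o,w=ray(d,u,v);P=np.eye(3)-np.outer(w,w);A+=P;b+=P@o
    X=np.linalg.solve(A,b)
    return X,[np.linalg.norm((np.eye(3)-np.outer(w,w))@(X-o))*1000 for o,w in [ray(*l) for l in L]]
def proj(d,X):
    c=d['R']@np.array(X)+d['t'];f=focal(d);return float(d['cx'])+f*c[0]/c[2],float(d['cy'])+f*c[1]/c[2]
E
python3 - <<'E'
from h import *
for n in ['scene','top','wrist']:
    d=shot(n,n+'0'); print(n,d['vertical_fov'],d['cx'],d['cy'],d.get('R'),d.get('t'),d.get('T_tool_cam'))
s=get_state();print(s, manip.grip_depth)
E
```

```text
scene 55.420286435052795 321.83626646275775 199.5927550401753 [[-0.69483706 -0.71902431  0.01433538]
 [-0.51105168  0.47963953 -0.71328262]
 [ 0.50599173 -0.50294132 -0.7007299 ]] [0.39410663 0.35304227 1.13658613] None
top 42.56613047151909 324.95775873422207 195.557843733529 [[-2.13978028e-02 -9.99770753e-01 -7.58174835e-04]
 [-9.93844718e-01  2.13534056e-02 -1.08704689e-01]
 [ 1.08695959e-01 -1.57253345e-03 -9.94073798e-01]] [0.03981551 0.52830598 1.57183737] None
wrist 65.70646984690485 319.5570619114361 197.76723664710508 None None [[-2.52170117e-04 -9.62981900e-01 -2.69565941e-01  6.73662868e-02]
 [ 9.99999575e-01 -4.81859813e-04  7.85901467e-04 -1.00700610e-03]
 [-8.86701882e-04 -2.69565629e-01  9.62981612e-01 -1.41998558e-01]
 [ 0.00000000e+00  0.00000000e+00  0.00000000e+00  1.00000000e+00]]
{'time': 0.15, 'joint_pos': array([-9.68912773e-01,  3.59247562e-01,  1.12560700e-02, -2.01886214e-04,
       -1.22409934e+00, -2.88080616e-01]), 'qd': array([-0.00061067, -0.00162785,  0.001389  ,  0.00241442, -0.00103648,
        0.00125993]), 'tau': array([-1.90003098e-03, -5.83875668e+01,  2.93655002e+01,  6.94043040e+00,
       -4.17748597e-03,  1.03916040e-05]), 'eef_pos': array([ 0.20819003, -0.64171068,  0.23056634]), 'orientation': array([ 4.90733530e-01, -3.10263708e+00, -1.96349861e-03]), 'ft_force': array([ 0.49269486, -0.23666562, -0.86406706]), 'moment': array([-0.04095579,  0.02872237,  0.025558  ]), 'gripper_width': 0.08552816448520235} 0.0187
```

View pics/scene0.png

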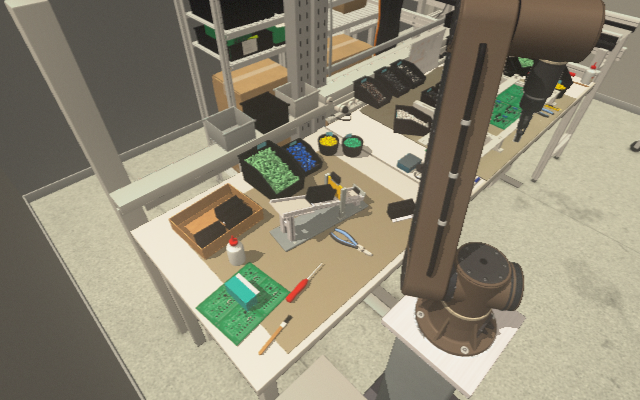

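View pics/top0.png

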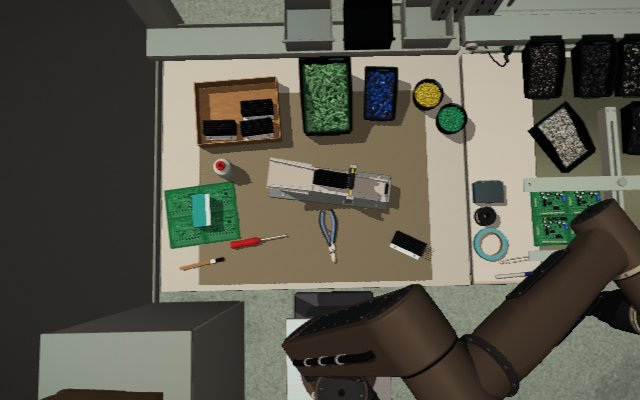

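View pics/wrist0.png

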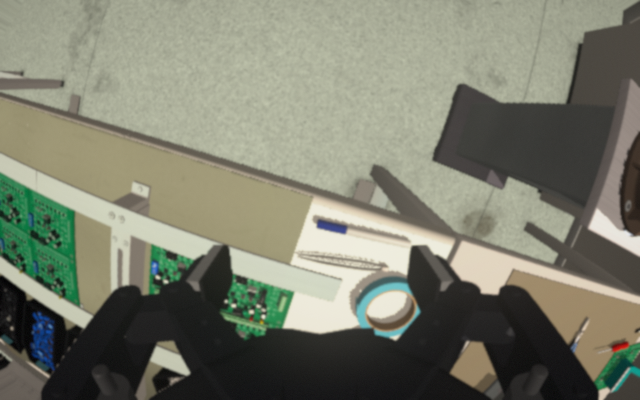

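```bash
python3 - <<'E'
from h import *
t=cv2.imread('pics/top0.png');cv2.imwrite('pics/c1.png',cv2.resize(t[145:270,260:440],None,fx=4.4,fy=4.4,interpolation=cv2.INTER_CUBIC))
t=cv2.imread('pics/scene0.png');cv2.imwrite('pics/c2.png',cv2.resize(t[165:265,265:425],None,fx=5,fy=5,interpolation=cv2.INTER_CUBIC))
E
```

```text
(no output)
```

View pics/c1.png

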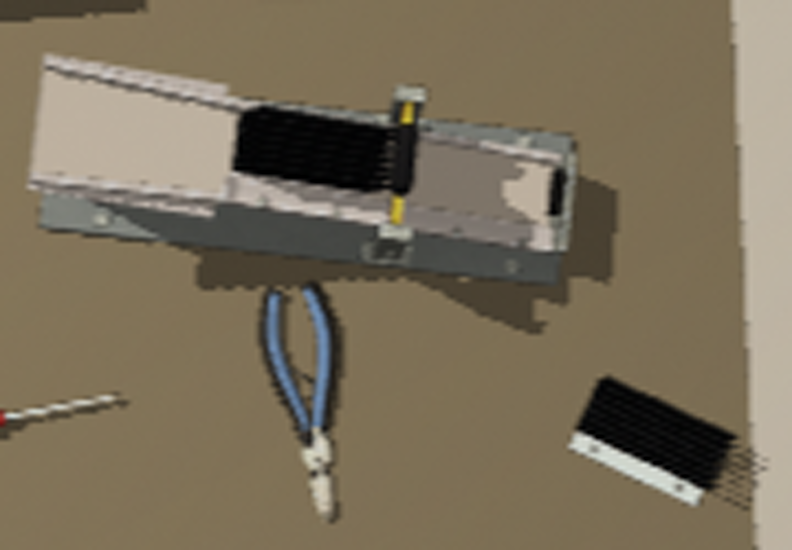

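View pics/c2.png

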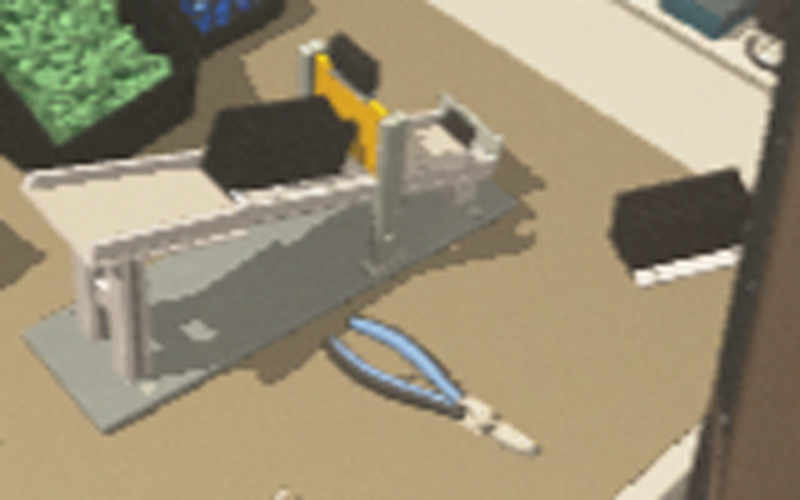

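```bash
python3 - <<'E'
from h import *
t=load('top0');s=load('scene0')
c1=lambda u,v:(t,u/4.4+260,v/4.4+145); c2=lambda u,v:(s,u/5+265,v/5+165)
def P(n,a,b): print(n,*[np.round(x,3) for x in tri(c1(*a),c2(*b))])
P('handle',(404,155),(355,63))
P('post far',(410,92),(312,45))
P('post near',(392,235),(395,118))
P('end far',(45,58),(30,180))
P('end near',(32,187),(95,248))
P('sink foot r end',(698,503),(740,255))
P('sink foot l end',(570,445),(640,280))
for n,p in dict(a=(608,378),b=(735,436),c=(582,430),d=(708,490)).items(): print(n,np.round(onz(*c1(*p),.048),3))
for n,p in dict(e=(570,445),f=(698,503)).items(): print(n,np.round(onz(*c1(*p),.004),3))
E
```

```text
handle [ 0.554 -0.05   0.172] [1.856 1.856]
post far [ 0.599 -0.055  0.157] [0.336 0.336]
post near [ 0.505 -0.041  0.159] [0.725 0.725]
end far [0.624 0.182 0.164] [2.025 2.025]
end near [0.541 0.193 0.171] [0.832 0.832]
sink foot r end [ 0.33  -0.258 -0.002] [6.137 6.137]
sink foot l end [ 0.367 -0.171  0.007] [0.789 0.789]
a [ 0.413 -0.193  0.048]
b [ 0.371 -0.279  0.048]
c [ 0.378 -0.174  0.048]
d [ 0.335 -0.259  0.048]
e [ 0.368 -0.17   0.004]
f [ 0.325 -0.26   0.004]
```

Call:
arm_command --series '[[1,[21,34,7],[0,0,-1.43]],[1,[21,34,7],[0,0,-1.43]],[1,[21,34,7],[0,0,-1.43]],[1,[21,34,7],[0,0,-1.43]],[1,[21,34,7],[0,0,-1.43]],[1,[21,34,7],[0,0,-1.43]],[1,[21,34,7],[0,0,-1.43]],[1,[21,34,7],[0,0,-1.43]],[1,[21,34,7],[0,0,-1.43]],[1,[21,34,7],[0,0,-1.43]],[1,[21,34,7],[0,0,-1.43]],[1,[21,34,7],[0,0,-1.43]],[1,[21,34,7],[0,0,-1.43]],[1,[21,34,7],[0,0,-1.43]],[1,[21,34,7],[0,0,-1.43]],[1,[21,34,7],[0,0,-1.43]],[1,[21,34,7],[0,0,-1.43]],[1,[21,34,7],[0,0,-1.43]]]'

```text
time: 1.65
eef_pos: [0.5868, -0.028, 0.3577]
orientation: [0.214, 3.134, 0.0]
ft_force: [1.2, -0.8, 0.7]
gripper_width: 0.0856
```

```bash
python3 - <<'E'
from h import *
shot('wrist','w1');s=get_state();print(s['time'],s['eef_pos'],s['orientation'],np.abs(s['qd']).max())
E
```

```text
1.7 [ 0.59047954 -0.02356875  0.3576742 ] [2.13423237e-01 3.13299658e+00 1.09635725e-03] 0.16143044929925524
```

View pics/w1.png

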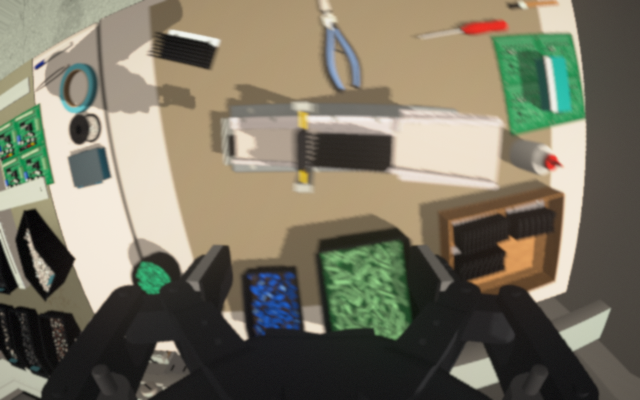

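```bash
python3 - <<'E'
from h import *
d=shot('wrist','w2');s=get_state();print(s['time'],s['eef_pos'],np.abs(s['qd']).max())
t=d['img'];cv2.imwrite('pics/c3.png',cv2.resize(t[85:205,210:370],None,fx=5,fy=5,interpolation=cv2.INTER_CUBIC))
cv2.imwrite('pics/c4.png',cv2.resize(t[85:205,360:520],None,fx=5,fy=5,interpolation=cv2.INTER_CUBIC))
E
```

```text
1.75 [ 0.58876328 -0.02576297  0.35680164] 0.0824697714781954
```

View pics/c3.png

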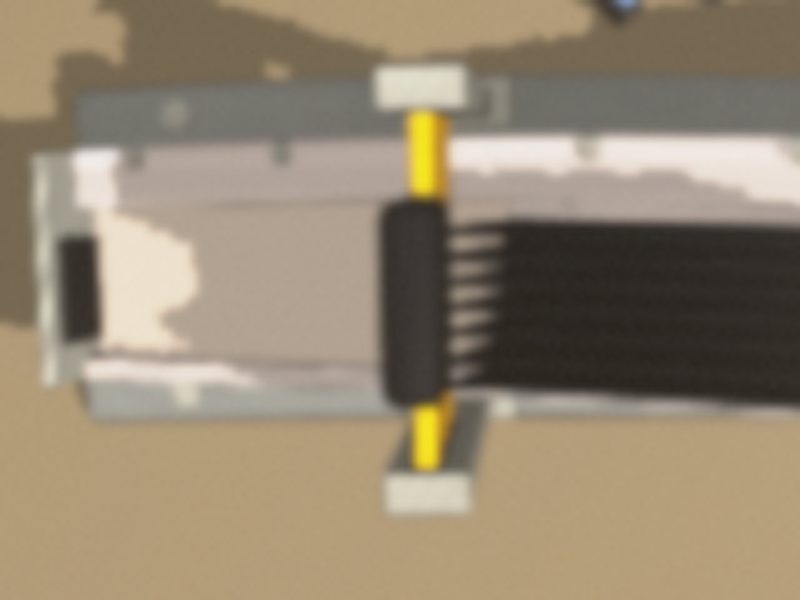

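View pics/c4.png

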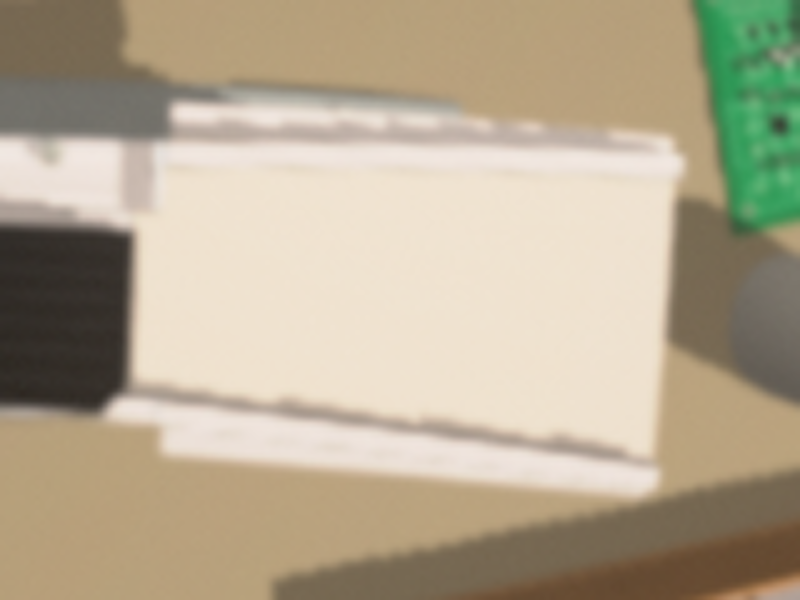

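```bash
python3 - <<'E'
from h import *
d=load('w2');t=load('top0')
c3=lambda u,v:(d,u/5+210,v/5+85); c4=lambda u,v:(d,u/5+360,v/5+85)
def p(n,c,z): print(n,np.round(onz(*c,z)*1000,1)); return onz(*c,z)
a=p('near post',c3(421,88),.157);b=p('far post',c3(428,493),.157)
m=(a+b)/2;print('mid',m,'dist',np.linalg.norm(a-b),'yaw',np.arctan2((b-a)[1],(b-a)[0]))
a=p('blade n',c3(424,112),.155);b=p('blade f',c3(427,468),.155)
h=[p('h',c3(*q),.186) for q in [(383,205),(383,400),(428,205),(428,400)]];print(np.mean(h,0))
# top-end rails z: floor .162, rail tops .170
p('nearrail in top',c4(678,172),.1705);p('far rail in base',c4(655,462),.162)
p('rail mouth near',c4(165,165),.127);p('far rail base mouth',c4(130,390),.119)
for n,q,z in [('sink top uphill near',c4(132,232),.0),]:
    pass
# covered run rail far top inner line & end stop
p('stop c',c3(98,240),.045);p('stop c2',c3(98,340),.045)
# sink_next foot etc via w2
E
```

```text
near post [508.5 -40.4 157. ]
far post [598.9 -52.3 157. ]
mid [ 0.55373947 -0.04636053  0.157     ] dist 0.09117652113715043 yaw -0.13151368279593756
blade n [513.9 -40.6 155. ]
blade f [593.6 -51.9 155. ]
h [532.2 -49.3 186. ]
h [571.8 -55.4 186. ]
h [533.6 -40.2 186. ]
h [573.2 -46.2 186. ]
[ 0.55268832 -0.04776609  0.186     ]
nearrail in top [548.8 191.2 170.5]
far rail in base [620.8 187.  162. ]
rail mouth near [540.2  73.1 127. ]
far rail base mouth [596.1  60.2 119. ]
stop c [ 532.  -151.7   45. ]
stop c2 [ 562.  -157.3   45. ]
```

```bash
cat >> h.py <<'E'
TO=np.array([.5602,-.0477,.075]);TY=-.13
def TR(): return (Ro.from_euler('z',TY)*Ro.from_euler('x',np.radians(20))).as_matrix()
def intr(X): return TR().T@(np.array(X)-TO)*1000
def plane(d,u,v,zt):
    o,w=ray(d,u,v);n=TR()[:,2];q=TO+n*zt
    return intr(o+w*((q-o)@n)/(w@n))
E
python3 - <<'E'
from h import *
d=load('w2');t=load('top0')
c3=lambda u,v:(d,u/5+210,v/5+85); c4=lambda u,v:(d,u/5+360,v/5+85)
def p(n,c,z): print(n,np.round(plane(*c,z),1))
p('top near rail in',c4(680,172),.009);p('top far rail base',c4(655,462),0)
p('mouth near rail in',c4(165,165),.009);p('mouth far base',c4(132,388),0)
p('stop',c3(98,240),.02);p('stop',c3(98,340),.02)
p('sinkfront up near',c4(132,232),.048);p('sinkfront up far',c4(130,403),.048)
p('far rail base low',c3(110,358),0)
p('far rail base gate',c3(380,363),0)
p('lip edge',c3(380,200),.01);p('lip edge low',c3(130,208),.01)
for q,e in [((383,205),0),((383,400),0),((428,205),0),((428,400),0)]:
    X=onz(*c3(*q),.186);R=Ro.from_euler('z',TY).as_matrix();print(np.round(R.T@(X-TO)*1000,1))
c=cv2.resize(d['img'][20:80,130:240],None,fx=7,fy=7,interpolation=cv2.INTER_CUBIC);cv2.imwrite('pics/c5.png',c)
E
```

```text
top near rail in [-42.3 254.4   9. ]
top far rail base [ 29.6 255.7   0. ]
mouth near rail in [-35.5 128.    9. ]
mouth far base [ 21.6 120.1   0. ]
stop [ -15.2 -102.    20. ]
stop [  14.3 -103.8   20. ]
sinkfront up near [-20.9 125.4  48. ]
sinkfront up far [ 17.4 126.   48. ]
far rail base low [  22.9 -114.5   -0. ]
far rail base gate [ 21.8 -20.6   0. ]
lip edge [-24.6 -14.6  10. ]
lip edge low [-23.9 -97.1  10. ]
[-27.6  -5.2 111. ]
[ 12.5  -6.1 111. ]
[-27.4   3.9 111. ]
[ 12.7   3.2 111. ]
```

View pics/c5.png

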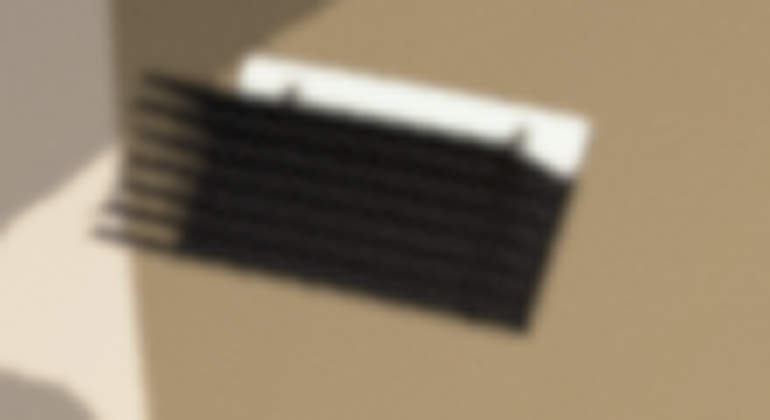

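Call:
arm_command --series '[[0,[-16,-9,-20],[0,0,0]],[-0.05,[-16,-9,-30],[0,0,0]],[-0.05,[0,0,-35],[0,0,0]],[-0.05,[0,0,-35],[0,0,0]],[-0.05,[0,0,-15],[0,0,0]],[-0.05,[0,0,0],[0,0,0]],[-0.05,[0,0,0],[0,0,0]]]'

```text
time: 2.33
eef_pos: [0.5541, -0.0484, 0.2222]
orientation: [-0.212, -3.133, 0.001]
ft_force: [0.1, 0.5, 1.5]
gripper_width: 0.0408
```

```bash
python3 - <<'E'
from h import *
d=shot('wrist','w3');s=get_state();print(s['time'],s['eef_pos'],s['orientation'],np.abs(s['qd']).max())
H=TO+Ro.from_euler('z',TY).as_matrix()@[-.0073,-.001,.098];print(H-s['eef_pos'])
E
```

```text
2.3833 [ 0.55498684 -0.04820954  0.22340354] [ 2.12178254e-01  3.13337644e+00 -5.49040060e-04] 0.02121139605381802
[-0.00215488  0.00046431 -0.05040354]
```

View pics/w3.png

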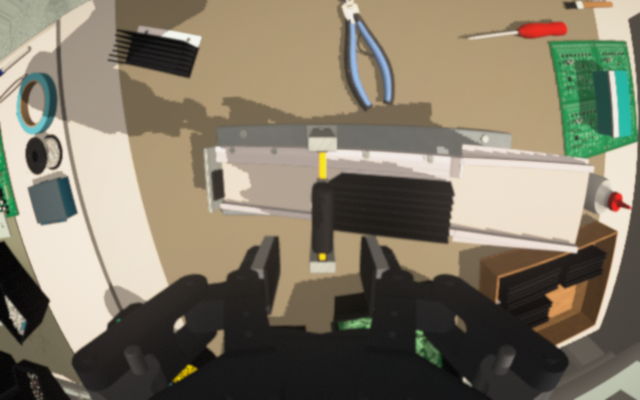

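```bash
python3 - <<'E'
from h import *
d=load('w2');e=load('w3');t=load('top0')
cv2.imwrite('pics/c6.png',cv2.resize(e['img'][120:280,270:400],None,fx=3.7,fy=3.7,interpolation=cv2.INTER_CUBIC))
E
```

```text
(no output)
```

View pics/c6.png

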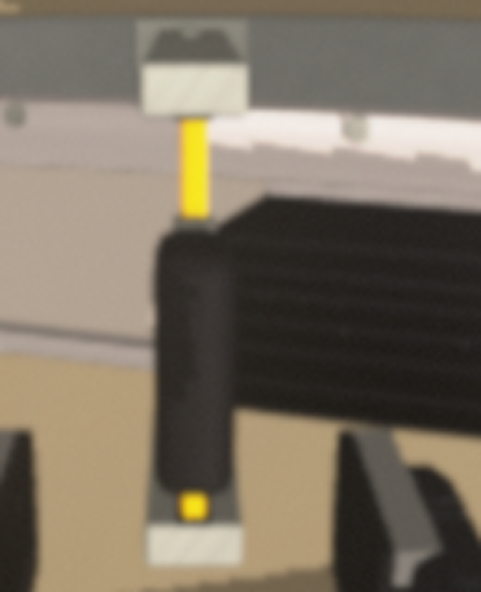

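```bash
python3 - <<'E'
from h import *
d=load('w2');e=load('w3')
print(tri((d,294.2,102.6),(e,323,144.3)));print(tri((d,295.6,183.6),(e,322.7,267.3)))
for q in [(158,260),(234,260),(158,460),(234,460)]:
    u,v=q[0]/3.7+270,q[1]/3.7+120
    print(np.round(Ro.from_euler('z',TY).as_matrix().T@(onz(e,u,v,.186)-TO)*1000,1))
E
```

```text
(array([ 0.50849776, -0.04031709,  0.15681315]), [np.float64(0.0879668942338698), np.float64(0.08796689423376014)])
(array([ 0.59881241, -0.0523908 ,  0.15765325]), [np.float64(0.12382051751274453), np.float64(0.12382051751271334)])
[-27.9  -5.8 111. ]
[-27.8   6.4 111. ]
[  7.1  -6.2 111. ]
[  7.2   6.7 111. ]
```

Call:
arm_command --series '[[-0.05,[-2,1,-30],[0,0,0]],[-0.05,[0,0,-25],[0,0,0]],[-0.05,[0,0,-8],[0,0,0]],[-0.05,[0,0,0],[0,0,0]],[-1,[0,0,0],[0,0,0]],[-1,[0,0,0],[0,0,0]],[-1,[0,0,0],[0,0,0]],[-1,[0,0,0],[0,0,0]],[-1,[0,0,0],[0,0,0]]]' --squeeze 40

```text
time: 3.13
eef_pos: [0.5538, -0.0468, 0.1615]
orientation: [0.211, 3.131, 0.001]
ft_force: [-0.5, 1.9, 7.1]
gripper_width: 0.0134
```

Call:
arm_command --series '[[-1,[0,0,10],[0,0,0]],[-1,[0,0,20],[0,0,0]],[-1,[0,0,20],[0,0,0]],[-1,[0,0,6],[0,0,0]],[-1,[0,0,0],[0,0,0]],[-1,[0,0,0],[0,0,0]],[-1,[0,0,0],[0,0,0]],[-1,[0,0,0],[0,0,0]],[-1,[0,0,0],[0,0,0]],[-1,[0,0,0],[0,0,0]]]'

```text
time: 3.97
eef_pos: [0.5536, -0.0468, 0.2147]
orientation: [0.212, 3.132, 0.001]
ft_force: [5.5, 0.0, -2.2]
gripper_width: 0.0136
```

```bash
python3 - <<'E'
from h import *
d=shot('wrist','w4');s=get_state();print(s['time'],s['eef_pos'],s['ft_force'],s['gripper_width'])
E
```

```text
4.0167 [ 0.55365499 -0.04679061  0.21465684] [ 6.10828753  0.56220048 -1.88937729] 0.013494224291407701
```

View pics/w4.png

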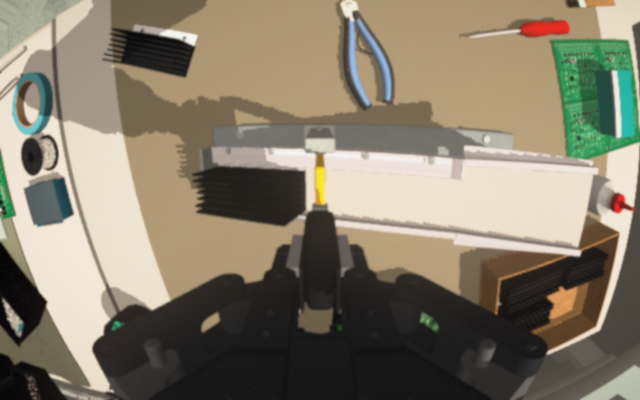

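The first sink has slid to the end stop (block now at pixels 197–305, left of the gate). I'll lower the gate and release it.

Call:
arm_command --series '[[-1,[0,0,-15],[0,0,0]],[-1,[0,0,-20],[0,0,0]],[-1,[0,0,-15],[0,0,0]],[-1,[0,0,-5],[0,0,0]],[-1,[0,0,0],[0,0,0]],[-0.05,[0,0,0],[0,0,0]],[-0.05,[0,0,0],[0,0,0]],[-0.05,[0,0,0],[0,0,0]],[-0.05,[0,0,0],[0,0,0]],[-0.05,[0,0,15],[0,0,0]],[-0.05,[0,0,25],[0,0,0]],[-0.05,[0,0,35],[0,0,0]],[0.5,[0,0,35],[0,0,0]],[1,[0,0,0],[0,0,0]]]'

```text
time: 5.18
eef_pos: [0.5553, -0.0474, 0.2773]
orientation: [0.211, 3.125, 0.001]
ft_force: [2.0, -0.1, 0.4]
gripper_width: 0.0637
```

```bash
python3 - <<'E'
from h import *
d=shot('wrist','w5');s=get_state();print(s['time'],s['eef_pos'],s['orientation'],s['ft_force'],s['gripper_width'])
E
```

```text
5.2333 [ 0.55410939 -0.04699796  0.27395515] [2.11869845e-01 3.12798344e+00 1.90104646e-03] [-0.09469478  0.35627585 -0.41173619] 0.07051227574824764
```

View pics/w5.png

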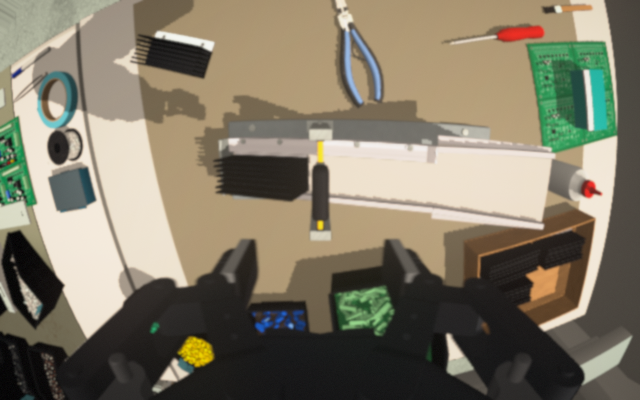

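```bash
python3 - <<'E'
from h import *
s=get_state();print(s['joint_pos'])
for n in ['w5','w2']:
  d=load(n);hit=[]
  im=d['img'];g=cv2.cvtColor(im,cv2.COLOR_BGR2GRAY)
  x0=130;roi=im[10:90,100:250]
  cv2.imwrite('pics/r_%s.png'%n,cv2.resize(roi,None,fx=5,fy=5,interpolation=cv2.INTER_CUBIC))
E
```

```text
[ 2.68219777e-01  1.33400480e-01 -1.91518244e-01  1.03423059e-03
 -1.23939648e+00 -1.97461021e+00]
```

View pics/r_w5.png

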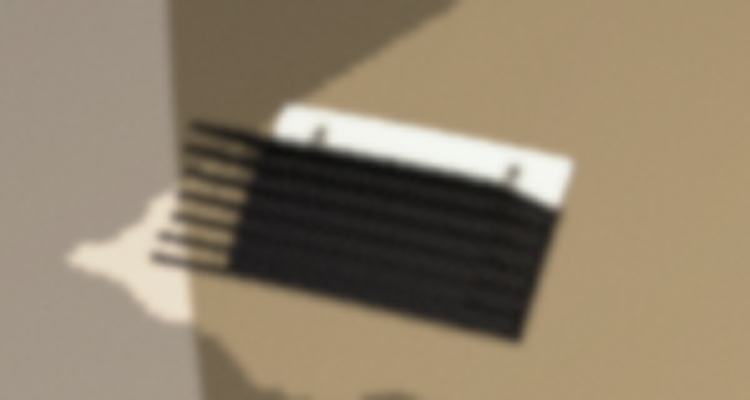

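Call:
arm_command --series '[[1,[-14,-11,-2],[0,0,7.1]],[1,[-14,-11,-2],[0,0,7.1]],[1,[-14,-11,-2],[0,0,7.1]],[1,[-14,-11,-2],[0,0,7.1]],[1,[-14,-11,-2],[0,0,7.1]],[1,[-14,-11,-2],[0,0,7.1]],[1,[-14,-11,-2],[0,0,7.1]],[1,[-14,-11,-2],[0,0,7.1]],[1,[-14,-11,-2],[0,0,7.1]],[1,[-14,-11,-2],[0,0,7.1]],[1,[0,0,0],[0,0,0]],[1,[0,0,0],[0,0,0]]]'

```text
time: 6.23
eef_pos: [0.4114, -0.1574, 0.2496]
orientation: [1.643, -2.677, -0.001]
ft_force: [0.3, 0.4, -0.5]
gripper_width: 0.0854
```

```bash
python3 - <<'E'
from h import *
d=shot('wrist','w6');s=get_state();print(s['time'],s['eef_pos'],s['orientation'],s['joint_pos'],np.abs(s['qd']).max())
E
```

```text
6.2833 [ 0.41209985 -0.15710949  0.2498227 ] [ 1.64257155e+00 -2.67752333e+00 -5.51363636e-04] [ 8.55513228e-02 -5.21306484e-02 -4.42545362e-01 -1.51763835e-04
 -1.18088493e+00 -5.55764477e-01] 0.015989982014772072
```

View pics/w6.png

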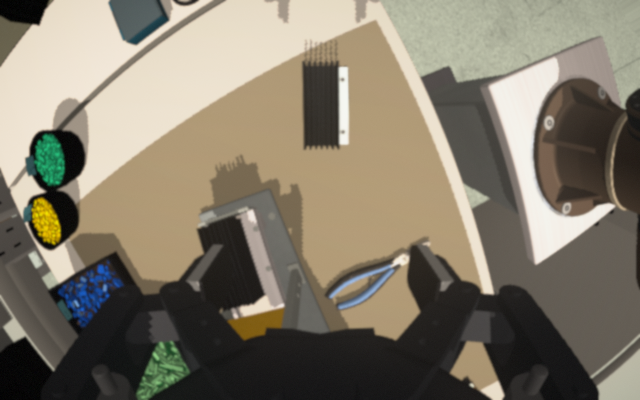

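```bash
python3 - <<'E'
from h import *
d=load('w6');cv2.imwrite('pics/c7.png',cv2.resize(d['img'][30:160,280:370],None,fx=4.5,fy=4.5,interpolation=cv2.INTER_CUBIC))
E
```

```text
(no output)
```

View pics/c7.png

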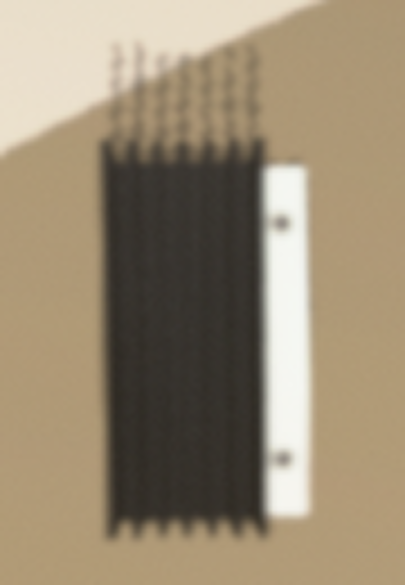

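```bash
python3 - <<'E'
from h import *
d=load('w6')
q=lambda u,v,z: onz(d,u/4.5+280,v/4.5+30,z)[:2]
T=np.array([q(*p,.048) for p in [(103,140),(264,140),(268,538),(108,540)]]);F=np.array([q(*p,.004) for p in [(307,165),(310,515)]])
print(T,F,T.mean(0))
y=(T[2]+T[3]-T[0]-T[1])/2;print('len',np.linalg.norm(y),'w',np.linalg.norm(T[0]-T[1]),np.linalg.norm(T[2]-T[3]))
ya=y/np.linalg.norm(y);print('yaw deg',np.degrees(np.arctan2(-ya[0],ya[1])))
f=F[1]-F[0];print('footlen',np.linalg.norm(f),'yaw',np.degrees(np.arctan2(-f[0],f[1])))
xa=np.array([ya[1],-ya[0]]);print('centre from foot',F.mean(0)+xa*.034)
Rw=Ro.from_rotvec(d['rot']).as_matrix();print('tool y yaw',np.degrees(np.arctan2(Rw[1,1],Rw[0,1])),d['eef'])
E
```

```text
[[ 0.3710659  -0.27898854]
 [ 0.33626181 -0.26137015]
 [ 0.37981117 -0.17246516]
 [ 0.4153627  -0.18994213]] [[ 0.32301952 -0.25531539]
 [ 0.36614391 -0.16708496]] [ 0.3756254 -0.2256915]
len 0.09922657002692138 w 0.03900939369558349 0.03961509525420889
yaw deg -26.27336938111545
footlen 0.09820551085805279 yaw -26.04799895496539
centre from foot [ 0.37506925 -0.22625043]
tool y yaw 153.08098249928295 [ 0.41140161 -0.15737476  0.24959207]
```

Call:
arm_command --series '[[1,[-18,-34,-10],[0,0,0.7]],[1,[-18,-35,-15],[0,0,0]],[1,[0,0,-35],[0,0,0]],[1,[0,0,-35],[0,0,0]],[1,[0,0,-35],[0,0,0]],[1,[0,0,-20],[0,0,0]],[1,[0,0,0],[0,0,0]],[1,[0,0,0],[0,0,0]]]'

```text
time: 6.95
eef_pos: [0.3764, -0.2255, 0.0998]
orientation: [1.661, -2.663, -0.003]
ft_force: [0.1, -0.4, 0.8]
gripper_width: 0.0851
```

```bash
python3 - <<'E'
from h import *
d=shot('wrist','w7');s=get_state();print(s['time'],s['eef_pos'],s['orientation'],s['joint_pos'],np.abs(s['qd']).max())
Rw=Ro.from_rotvec(s['orientation']).as_matrix();print(Rw)
E
```

```text
7.0 [ 0.37747017 -0.2256347   0.10104354] [ 1.66289276e+00 -2.66482184e+00  3.14623247e-04] [-8.70298062e-02  1.04842034e-01 -6.65496865e-01  6.38399229e-04
 -8.00733525e-01 -3.68427511e-01] 0.030727991642797062
[[-4.39473740e-01 -8.98255383e-01 -3.14784832e-04]
 [-8.98255283e-01  4.39473843e-01 -4.32561701e-04]
 [ 5.26890577e-04  9.26576300e-05 -9.99999857e-01]]
```

View pics/w7.png

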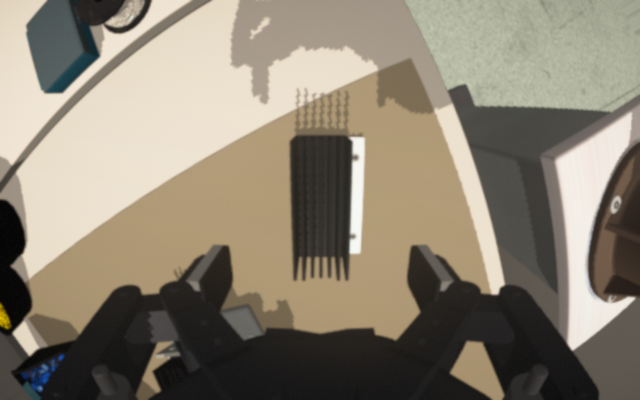

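Call:
arm_command --series '[[1,[-1,0,-30],[0,0,0]],[1,[0,0,-30],[0,0,0]],[1,[0,0,-20],[0,0,0]],[1,[0,0,-5],[0,0,0]],[1,[0,0,0],[0,0,0]],[-1,[0,0,0],[0,0,0]],[-1,[0,0,0],[0,0,0]],[-1,[0,0,0],[0,0,0]],[-1,[0,0,0],[0,0,0]],[-1,[0,0,0],[0,0,0]],[-1,[0,0,0],[0,0,0]]]' --squeeze 40

```text
time: 7.92
eef_pos: [0.3764, -0.2258, 0.0167]
orientation: [-1.663, 2.664, -0.002]
ft_force: [-2.3, 2.0, 10.1]
gripper_width: 0.0395
```

```bash
python3 - <<'E'
from h import *
s=get_state();print(s['eef_pos'])
for h in (.017,.019,.08): print(h,TO+TR()@[0,.195,h])
print(TR())
E
```

```text
[ 0.37636254 -0.22575918  0.01673523]
0.017 [0.58320043 0.12822858 0.1576687 ]
0.019 [0.58311176 0.12755031 0.15954809]
0.08 [0.58040717 0.10686313 0.21686934]
[[ 0.99156189  0.12181625 -0.04433749]
 [-0.12963414  0.93176339 -0.33913414]
 [ 0.          0.34202014  0.93969262]]
```

Call:
arm_command --series '[[-1,[0,0,15],[0,0,0]],[-1,[0,0,35],[0,0,0]],[-1,[0,0,40],[0,0,0]],[-1,[0,0,40],[0,0,0]],[-1,[0,0,40],[0,0,0]],[-1,[0,0,40],[0,0,0]],[-1,[0,0,35],[0,0,0]],[-1,[0,0,10],[0,0,0]],[-1,[0,0,0],[0,0,0]]]'

```text
time: 8.67
eef_pos: [0.3768, -0.226, 0.2742]
orientation: [-1.661, 2.66, -0.007]
ft_force: [-0.5, 1.0, -1.8]
gripper_width: 0.0395
```

```bash
python3 - <<'E'
from h import *
d=shot('wrist','w8');s=get_state();print(s['time'],s['eef_pos'],s['gripper_width'],s['ft_force'])
E
```

```text
8.7167 [ 0.3757541  -0.22551458  0.27162687] 0.039418322338059836 [-0.4261484   0.97053062 -1.79857997]
```

View pics/w8.png

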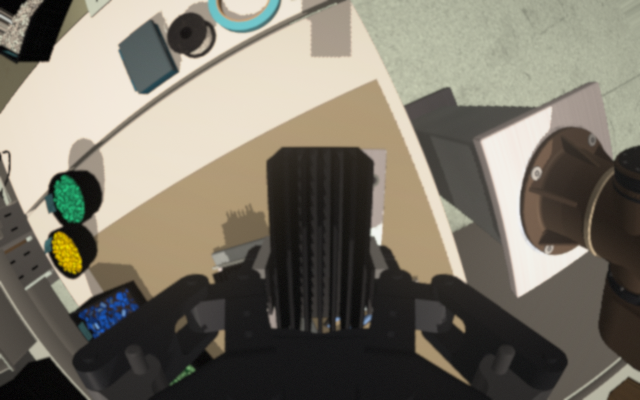

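Call:
arm_command --series '[[-1,[10,17,0],[0,0,4.6]],[-1,[20,33,0],[0,0,5]],[-1,[20,33,0],[0,0,5]],[-1,[21,33,0],[0,0,4]],[-1,[20,33,0],[3.97,-0.52,0]],[-1,[21,33,0],[3.97,-0.52,0]],[-1,[20,33,0],[3.97,-0.52,0]],[-1,[21,33,0],[3.97,-0.52,0]],[-1,[20,33,0],[3.97,-0.52,0]],[-1,[21,33,0],[0,0,0]],[-1,[10,18,0],[0,0,0]],[-1,[0,0,0],[0,0,0]],[-1,[0,0,0],[0,0,0]],[-1,[0,0,0],[0,0,0]]]'

```text
time: 9.88
eef_pos: [0.5785, 0.1061, 0.2685]
orientation: [-1.888, 2.152, 0.335]
ft_force: [1.3, -0.2, -1.1]
gripper_width: 0.0395
```

```bash
python3 - <<'E'
from h import *
d=shot('wrist','w9');shot('scene','s9');s=get_state();print(s['time'],s['eef_pos'],s['gripper_width'],s['ft_force'],np.abs(s['qd']).max())
R=Ro.from_rotvec(s['orientation']).as_matrix();print(np.round(TR().T@R,3), intr(s['eef_pos']))
E
```

```text
9.9833 [0.57877821 0.1056437  0.26968614] 0.039468944807521084 [-0.1076336  -0.81619633 -1.10713671] 0.010323285275645654
[[-0.001 -1.    -0.001]
 [-1.     0.001 -0.   ]
 [ 0.     0.001 -1.   ]] [ -1.45713803 211.72975017 130.11733475]
```

View pics/w9.png

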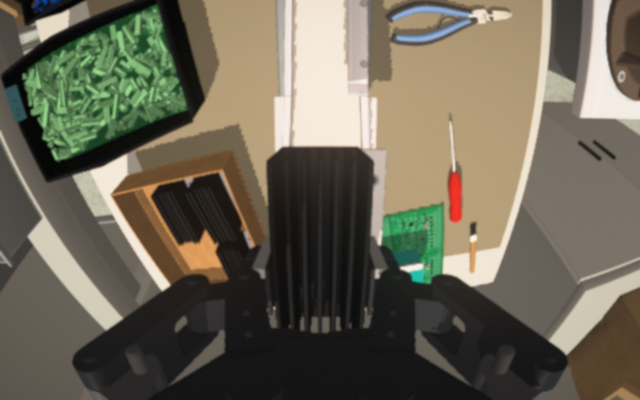

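View pics/s9.png

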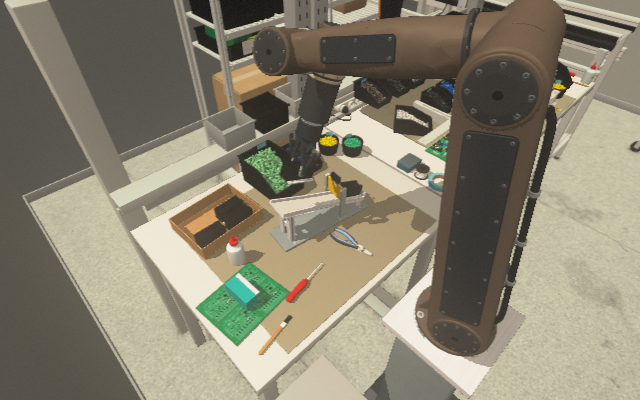

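Call:
arm_command --series '[[-1,[-0.5,-16,-6],[0,0,0]],[-1,[1.1,8.5,-23.5],[0,0,0]],[-1,[1.1,8.5,-23.5],[0,0,0]],[-1,[1.1,8.5,-23.5],[0,0,0]],[-1,[0,0,0],[0,0,0]],[-1,[0,0,0],[0,0,0]],[-1,[0,0,0],[0,0,0]]]'

```text
time: 10.57
eef_pos: [0.5828, 0.1152, 0.1953]
orientation: [-1.886, 2.149, 0.331]
ft_force: [-0.2, -0.1, -1.9]
gripper_width: 0.0393
```

```bash
python3 - <<'E'
from h import *
d=shot('wrist','w10');shot('top','t10');s=get_state();print(s['time'],s['eef_pos'],s['gripper_width'],s['ft_force'],np.abs(s['qd']).max())
R=Ro.from_rotvec(s['orientation']).as_matrix();print(np.round(TR().T@R,3), intr(s['eef_pos']))
cv2.imwrite('pics/c8.png',cv2.resize(load('t10')['img'][130:240,200:420],None,fx=3.6,fy=3.6,interpolation=cv2.INTER_CUBIC))
E
```

```text
10.6667 [0.58315786 0.11542109 0.19583981] 0.03933773407089982 [ 0.96783047 -0.20299325 -1.94502574] 0.0032713419043094174
[[ 0.    -1.     0.003]
 [-1.    -0.     0.001]
 [-0.001 -0.003 -1.   ]] [  1.61808048 196.11655032  57.21445185]
```

View pics/w10.png

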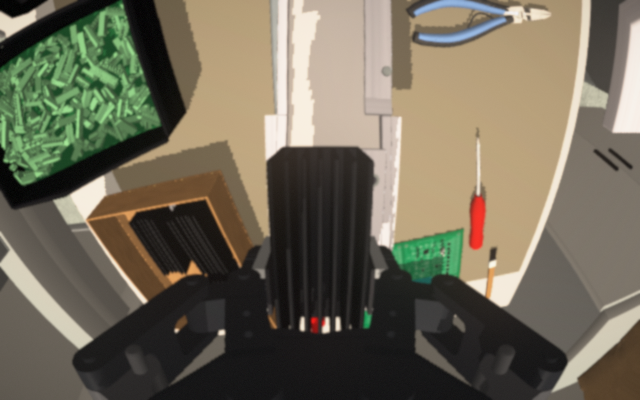

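View pics/c8.png

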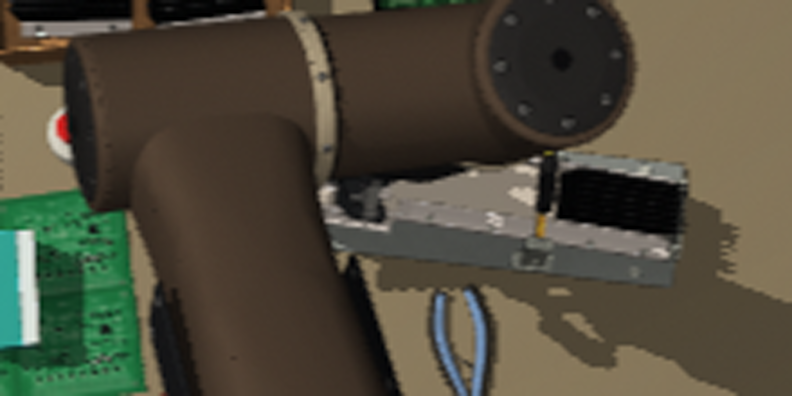

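```bash
python3 - <<'E'
from h import *
d=load('w10')
cv2.imwrite('pics/c9.png',cv2.resize(d['img'][0:160,240:420],None,fx=3.7,fy=3.7,interpolation=cv2.INTER_CUBIC))
E
```

```text
(no output)
```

View pics/c9.png

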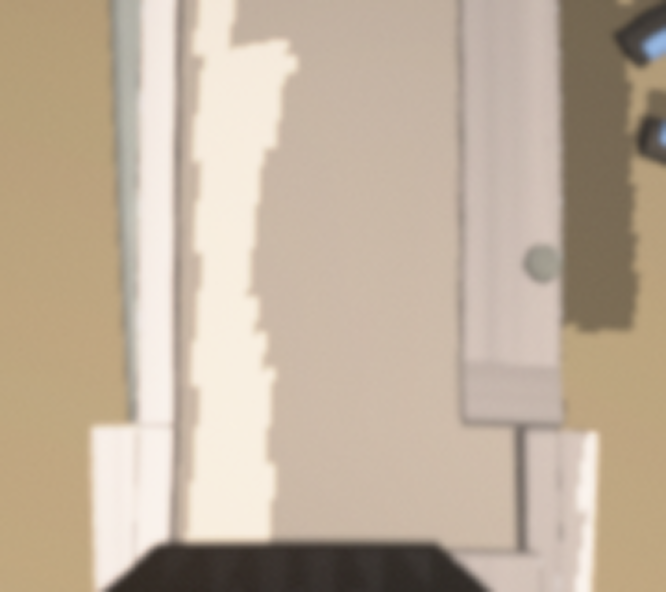

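```bash
python3 - <<'E'
from h import *
d=load('w10');c=lambda u,v:(d,u/3.7+240,v/3.7)
for n,q,z in [('rail top far',(172,300),.009),('far base',(185,300),0),('lip inner',(463,300),.01),('lip inner mouth',(463,420),.01),('wall base',(518,500),0),('block near lo z57+33',(165,545),.088),('block right',(437,545),.088)]:
    print(n,np.round(plane(*c(*q),z),1))
E
```

```text
rail top far [ 22.6 106.8   9. ]
far base [ 21.3 105.9   0. ]
lip inner [-24.8 106.7  10. ]
lip inner mouth [-25.  126.7  10. ]
wall base [-36.5 140.4   0. ]
block near lo z57+33 [ 15.2 138.9  88. ]
block right [-11.3 138.9  88. ]
```

Call:
arm_command --series '[[-1,[-0.2,5.5,-16],[0,0,0]],[-1,[0,4.5,-13],[0,0,0]],[-1,[0,2.5,-8],[0,0,0]],[-1,[0,0,0],[0,0,0]],[-1,[0,0,0],[0,0,0]],[-1,[0,0,0],[0,0,0]]]'

```text
time: 11.17
eef_pos: [0.5825, 0.1282, 0.1578]
orientation: [-1.886, 2.149, 0.332]
ft_force: [-0.0, -0.1, -1.6]
gripper_width: 0.0395
```

```bash
python3 - <<'E'
from h import *
d=shot('wrist','w11');s=get_state();print(s['time'],s['eef_pos'],s['gripper_width'],s['ft_force'],np.abs(s['qd']).max())
R=Ro.from_rotvec(s['orientation']).as_matrix();print(np.round(TR().T@R,3), intr(s['eef_pos']))
E
```

```text
11.2167 [0.58245349 0.12829569 0.15766889] 0.03939489096797677 [-0.50663512  0.21060995 -1.54545748] 0.003993647159899666
[[ 0.    -1.     0.001]
 [-1.    -0.     0.001]
 [-0.001 -0.001 -1.   ]] [ -0.74933867 194.97160668  17.01052927]
```

View pics/w11.png

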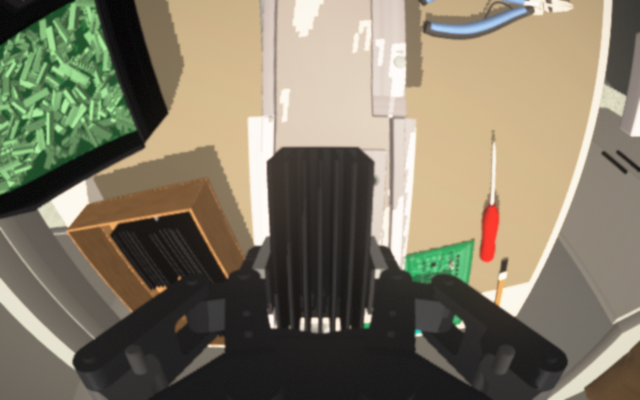

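Call:
arm_command --series '[[-1,[0.4,0.4,-1],[0,0,0]],[-1,[0,0,0],[0,0,0]],[-1,[0,0,0],[0,0,0]]]'

```text
time: 11.47
eef_pos: [0.5832, 0.1285, 0.157]
orientation: [-1.886, 2.149, 0.331]
ft_force: [-0.8, -2.6, 4.7]
gripper_width: 0.0395
```

Call:
arm_command --series '[[-0.3,[0,0,0],[0,0,0]],[0.2,[0,0,0],[0,0,0]],[0.4,[0,0,0],[0,0,0]],[0.4,[0,0,0],[0,0,0]],[0.4,[0,0,0],[0,0,0]],[0.4,[0,0,0],[0,0,0]],[0.4,[0,0,0],[0,0,0]],[0.4,[0,0,0],[0,0,0]]]'

```text
time: 12.13
eef_pos: [0.5825, 0.1288, 0.1558]
orientation: [-1.887, 2.15, 0.333]
ft_force: [-0.4, -0.0, -0.5]
gripper_width: 0.0596
```

```bash
python3 - <<'E'
from h import *
d=shot('wrist','w12');s=get_state();print(s['time'],s['eef_pos'],s['gripper_width'],s['ft_force'])
E
```

```text
12.1833 [0.58250469 0.12878648 0.15591137] 0.0594654817685326 [-0.55175931 -0.42640501  0.35423636]
```

View pics/w12.png

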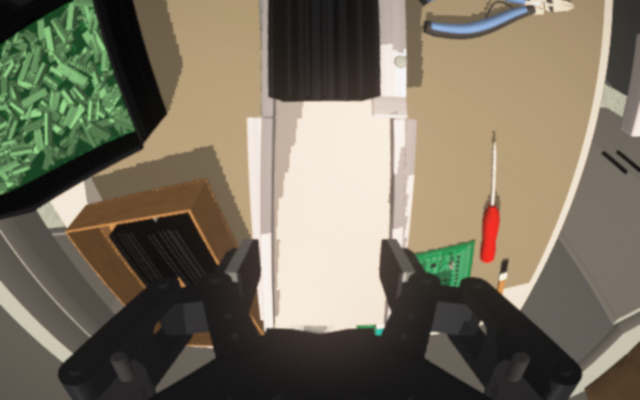

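Call:
arm_command --series '[[0.4,[-1,-8,23],[0,0,0]],[0.4,[-1,-8,23],[0,0,0]],[0.4,[0,0,35],[0,0,0]],[0.4,[0,0,35],[0,0,0]],[0.4,[0,10,35],[0,0,0]],[0.4,[0,0,0],[0,0,0]],[0.4,[0,0,0],[0,0,0]],[0.4,[0,0,0],[0,0,0]]]'

```text
time: 12.85
eef_pos: [0.5802, 0.1229, 0.3067]
orientation: [-1.887, 2.149, 0.334]
ft_force: [-0.2, -0.8, -1.1]
gripper_width: 0.0597
```

```bash
python3 - <<'E'
from h import *
d=shot('wrist','w13');s=get_state();print(s['time'],s['eef_pos'],s['gripper_width'],s['ft_force'],intr(s['eef_pos']))
cv2.imwrite('pics/c10.png',cv2.resize(d['img'][0:160,220:420],None,fx=3.7,fy=3.7,interpolation=cv2.INTER_CUBIC))
shot('top','t13');shot('scene','s13')
cv2.imwrite('pics/c11.png',cv2.resize(load('t13')['img'][140:220,250:410],None,fx=5,fy=5,interpolation=cv2.INTER_CUBIC))
cv2.imwrite('pics/c12.png',cv2.resize(load('s13')['img'][165:265,265:425],None,fx=5,fy=5,interpolation=cv2.INTER_CUBIC))
E
```

```text
12.9 [0.57994567 0.12276855 0.30588593] 0.0599257189100727 [-0.08608775  0.06634776 -0.64506226] [ -2.51949303 240.20934026 158.27462866]
```

View pics/c10.png

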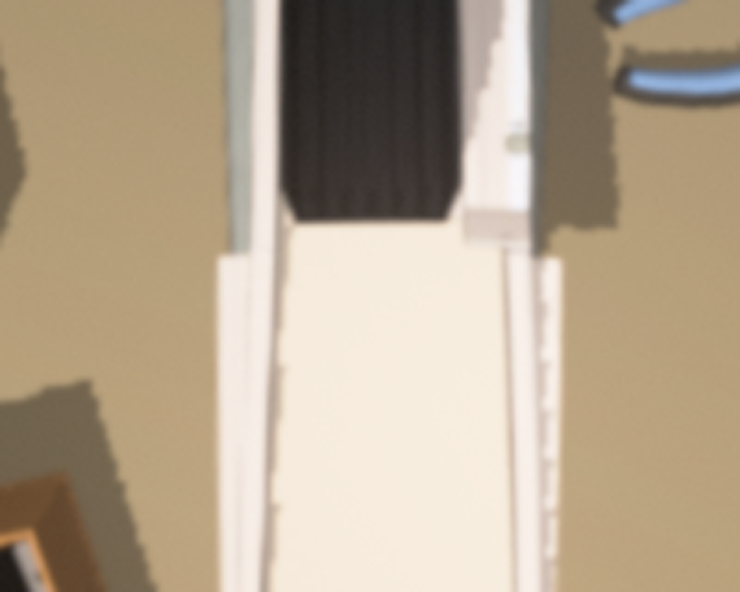

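View pics/c11.png

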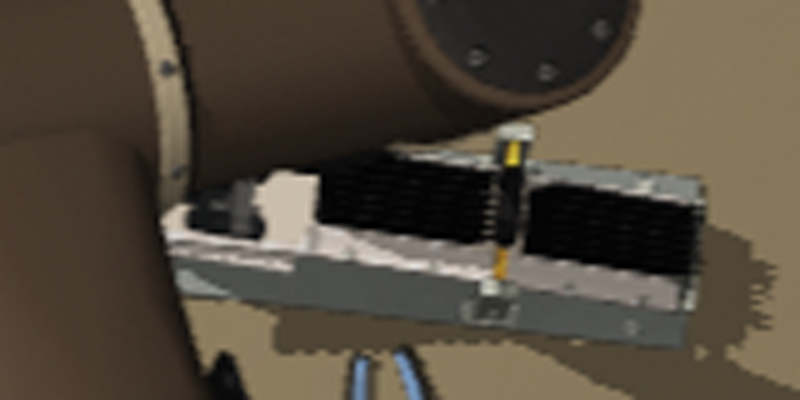

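View pics/c12.png

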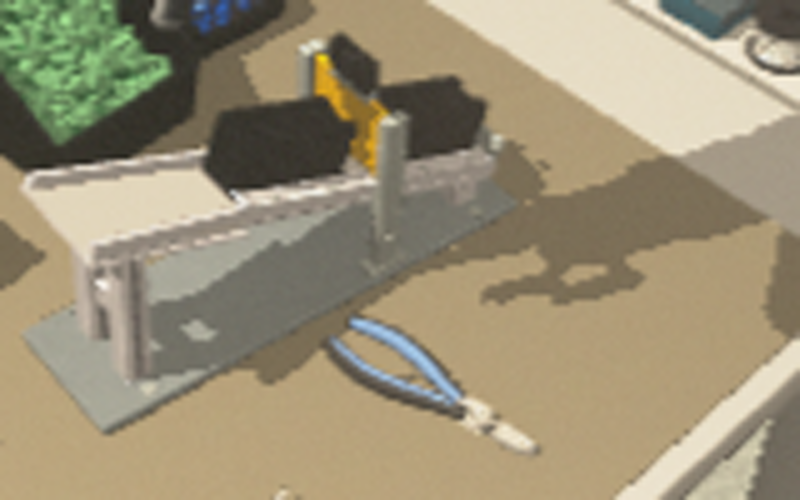

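```bash
python3 - <<'E'
from h import *
d=load('w13');c=lambda u,v:(d,u/3.7+220,v/3.7)
for q in [(282,185),(461,185),(281,20),(459,20),(298,221),(445,221)]: print(q,np.round(plane(*c(*q),.048),1))
a=load('s13')['img'];b=load('scene0')['img']
df=cv2.absdiff(a[170:215,300:350],b[170:215,300:350]).max(2);print('gate/2nd sink diff vs start',df[:,:42].mean(),df[:,:42].max())
s=get_state();print(s['time'],s['ft_force'])
E
```

```text
(282, 185) [ 17.6 119.4  48. ]
(461, 185) [-21.3 119.3  48. ]
(281, 20) [18.  79.9 48. ]
(459, 20) [-21.2  79.8  48. ]
(298, 221) [ 14.1 127.7  48. ]
(445, 221) [-17.8 127.7  48. ]
gate/2nd sink diff vs start 5.576190476190476 109
13.0 [-0.22497259 -0.33659822 -0.1200052 ]
```

```bash
python3 -c "
from station import job; print(job.finish_job())"
```

```text
the job is handed in; nothing more can be done
None
```

I lifted the gate about 53 mm, and the first heat sink slid to the end stop. I then lowered the gate behind it and let go. I picked up the loose heat sink across its width and set it down flat at the loading spot with its foot to the lip side. When released, it slid down by itself to the gate. I handed the job in at about 13 s of the 48 s allowed.

**Last checks:**
- **Second heat sink:** it lies in the covered run with its middle at trough x about −2 mm and in line to within about 0.01 rad. Its uphill end is at about y = 125–128 mm, where the first one's end was before it slid.
- **First heat sink:** it lies at the end stop.
- **Gate:** it looks as far down in the scene picture as at the start. I judged this by eye, to about 2 mm. My numeric comparison with the starting picture gave a large difference in places; I put that down to the first heat sink now being behind the gate, but did not check it.
- **Tools and bottle:** the arm did not go near them, and the cutters and screwdriver appear in place. I did not measure any of their positions again.
- **Robot:** the gripper was clear of everything and the wrist force was under 1 N.

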